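# Roll a control-serum vial onto the reading line of a viewing panel

### The arm

A 6-joint arm with a two-finger parallel gripper is mounted at the origin on the work surface. World frame = base frame: x ahead of the robot, y to its left, z up, the work surface at z = 0. Lengths are in m, angles in rad, forces in N, time in s.
With the tool pointing down it reaches from about 0.35 to 0.775 m from the base axis. Payload 5.5 kg.
Tool frame: the origin (TCP) lies at the very end of the fingers, on their centre line; the grasp point (between the pads) lies 19 mm behind it; z points along the fingers, y is the line along which they close (so a half turn about z gives the same grasp; the last joint's range is limited). The gripper opens to 85 mm and grips with 20 to 120 N. Pads are 22 mm wide; open, the fingers measure 114 mm over their backs; the gripper's body (76 mm by 85 mm) begins 54 mm behind the grasp point. The pads swing forward as they close: fully open they stand 13 mm farther back than shut.
Start: joints at [1.066, 0.313, 0.046, 1.304, 0, 1.431], TCP at [0.205, 0.537, 0.198] pointing down, gripper open.
Joint ranges: [-2.76, 2.76], [-0.86, 1.69], [-1.03, 1.26], [-2.2, 2.34], [-1.47, 1.5], [-3.14, 3.14]. Speed limits (rad/s): [2.57, 2.57, 3.14, 3.14, 3.14, 3.14].

### API

Orientations are given as a unit quaternion [w, x, y, z].
In Python, from workcell import env, cams, ticket, spotter gives the robot as it stands.
- The arm moves only by the tool jog_arm, never from a script. Its argument "increments" is a list that holds one entry, the list of rows, each a list of 7 numbers: the shift along the tool's x, y, z in units of 0.25 m (1.0 is 0.25 m), then the turn, a rotation vector about the tool's x, y, z in units of 180 degrees (1.0 is 180 degrees), then the closure in counts, from 0 (fully open) to 255 (shut). A call has 1 to 20 rows; each row shifts and turns the commanded pose from where the row before left it, along the tool's axes as they then stand; what a row does not reach is not made up. A row lasts 1/10 s, in which the tool goes at most 50 mm and 8.59 degrees, less where a joint would pass 70% of its speed; a pose out of reach is approached as far as the arm can. A call with a number of a shift or a turn outside -1 to 1 is refused whole. A call with a gripper value outside its range is refused whole. The fingers move at their own pace and stop on an object; "force" is the grip in N (left out, the last holds). Time passes only in rows, so rows that do not move let the fingers close. It gives the time, the measured TCP pose, the force, the opening and the grip force at its end, in the units of the state.
- env.get_state(): the state, without advancing time (a new reading comes with each control period).
- cams.read_camera(name): name is "scene" or "top" or "wrist"; returns a dict with "pixels" (384x512x3 uint8, red, green, blue), "fx", "fy", "cx", "cy" (pixels), "xyz" and "attitude" of the camera in the world; the wrist camera has in their place "mount" (4x4, takes a point from camera to tool coordinates, whose origin is the TCP and whose axes are the flange's). Camera axes: x right, y down, z forward; pixel columns grow to the right and rows downward; lengths in m; the calibration is good to about 2 mm. A picture is of the moment at which its call begins: read the wrist's pose just before it. There is no depth.
- ticket.hand_in(): hands the job in; it is judged then, once.
Trained networks look in the newest picture that a camera, given by its name, has taken for a name from the list of things; names that differ only in an ending like _2 or _b are one class to them, and where a whole thing is asked for, a point or a joint stands for the part that bears it (a point fixed in the world has none). Each returns a list of dicts, best first, with "conf" (0 to 1); they miss things now and then, are a little off and sometimes report something else, mostly with a low value. They report only what shows in the picture. A call takes as long as a camera call. They do not tell look-alikes from the thing itself.
- spotter.find_in(target, camera): "uv" ([column, row] in pixels, amid what is visible of it).
- spotter.cut_out(target, camera): "region" (384x512 bool, what is visible of it) and "uv" ([column, row] in pixels, amid what is visible of it).
- spotter.landmark_of(target, camera): "uv" ([column, row] in pixels: a listed point, or the origin of a listed thing).
The state is a dict: "clock": time; "joint_pos": joint angles; "qvel": joint speeds; "tau": joint torques, N m; "tcp_pos": TCP position; "orientation": TCP orientation; "wrist_force": force on the tool from outside, world axes, zero at the start; "ft_torque": the same for the moment, N m; "finger_gap": finger opening in m; "grip_force": force on a finger pad.
Only numpy, scipy, OpenCV 4.12 (cv2) and the standard library are available. Lean on these libraries where they do the work, as an engineer would, in place of code of your own. Each camera call takes 0.05 s, during which the arm holds its last target. There are 200 camera calls.

### The job

A sealed amber glass vial lies on its side on the light panel, away from the black reading line. With a fingertip on top of the vial, gently roll it across the panel, in as many strokes as it takes, until it lies along that line with the line under its middle from base to cap, ready to be looked through. Do not pick it up, leave it lying still, and leave everything else where it is.

Things in the scene. Friction and masses are not known exactly. Their poses are not given: they have to be found in the camera images.
- panel: LED viewing panel, fixed flat on the bench: slab 300 (its x) by 360 (its y) by 12 mm, aluminium frame flush with a white top. Origin: centre of its underside, at bench level; z up; smooth level top at z = 12 mm. The black reading line is printed on top along the panel's x axis, through its centre (y = 0): x = -80 to 80 mm, 3 mm wide, with a 24 mm cross tick at each end.
- vial: The vial to roll: round amber glass, lying on the panel 55 to 115 mm to one side of the line (+y or -y), parallel to it within 0.1 rad. 75 mm long, 20 to 45 g. Origin on its axis at mid length, 11.5 mm above the panel; x along the axis to the cap. Rolls easily on its glass body, stops within a few mm if pushed slowly. A paper label on one side of the glass faces up at the start (body z up).
- vial_base_end (a point): Centre of the vial's flat glass base, on its axis (vial x = -37.5 mm). From here the glass body, 23 mm in diameter, runs 52 mm towards the cap.
- vial_cap_end (a point): Centre of the top of the vial's aluminium crimp cap, on its axis (vial x = 37.5 mm). The cap is 20 mm in diameter and 11 mm long, the neck behind it 17 mm in diameter, so neither touches the panel.
- short_vial: A shorter amber vial standing upright on the panel on the other side of the line, 24 mm in diameter and 48 mm high. Origin: centre of its underside. Leave it.
- tube_rack: White tube rack with red-capped sample tubes on the bench beside the panel, 190 by 75 by 96 mm high, long side along its x. Origin: centre of its underside. Leave it.
- plate_stack: Stack of clear plastic plates on the bench beside the panel, 128 (its x) by 86 by 63 mm high. Origin: centre of its underside. Leave it.
- marker: Marker pen lying on the bench near the panel, 132 mm long along its x, 15 mm thick. Origin: under its middle, at bench level. Leave it.
There are look-alikes about, which are no part of the job. Leave any purple look-alike of the vial alone.

How it is judged:
On the way:
1. the vial has rolled on the panel, under a fingertip on its upper side, until its label, up at the start, faces down (angle between vial's own z axis and vertical above 2.4 rad and contact force between the fingers and vial above 0.02 N and height (world z) of the grasp point above 0.046 m and z of each of vial_base_end, vial_cap_end in the frame of panel below 0.0315 m).
At the end, for the whole second after the job is handed in: The vial lies still along the reading line: the middles of its base and of its cap are each within 6 mm of the line sideways, and between the line's ends. The short vial still stands; it, the rack, the plates and the marker are within 10 mm of where they were (y of vial_base_end in the frame of panel between -0.006 and 0.006 m and x of vial_base_end in the frame of panel between -0.08 and 0.08 m and z of vial_base_end in the frame of panel between 0.019 and 0.028 m and y of vial_cap_end in the frame of panel between -0.006 and 0.006 m and x of vial_cap_end in the frame of panel between -0.08 and 0.08 m and z of vial_cap_end in the frame of panel between 0.019 and 0.028 m and linear speed of vial below 0.01 m/s and angular speed of vial below 0.5 rad/s and angle between short_vial's own z axis and vertical below 0.1 rad and distance of each of short_vial, tube_rack, plate_stack, marker from where it was at the start of the episode below 0.01 m); the robot touches nothing.
It fails at once if the vial is lifted or tipped off the panel (either end more than 8 mm higher than when it lies) (z of any of vial_base_end, vial_cap_end in the frame of panel above 0.0315 m).
It fails at once if the vial leaves the panel (z of any of vial_base_end, vial_cap_end in the frame of panel below 0.015 m).
It fails at once if a finger bears on the glass vial with more than 30 N (contact force between the fingers and vial above 30 N).
It fails at once if the short vial, tube rack, plates or marker is moved by more than 10 mm (distance of any of short_vial, tube_rack, plate_stack, marker from where it was at the start of the episode above 0.01 m).
It fails at once if the short upright vial is knocked over (angle between short_vial's own z axis and vertical above 0.3 rad).
It also fails if it takes over 67 s, if anything falls off the work surface, if the arm or the gripper's body presses on something with over 40 N, if the wrist force passes 120 N, or if a joint passes its speed limit or range.

## Working session

There is one attempt and no reset: what is moved stays moved. The work goes in short steps, Python scripts to look and compute and a tool call to move; the robot and the scene stay as the last step left them, time stands still between calls to the robot, and variables do not carry over. Pictures are saved under pics/ and viewed, at most 10 in all, crops included, and the job is handed in when it is done.

Besides the shell and the picture viewer there is one more tool, called after ">>>" by a JSON object that holds its "method" and its "body". jog_arm: Moves the arm, as the interface text tells. Shifts and turns lie within -1 to 1; 1 stands for 0.25 m of shift or 180 degrees of turn. Its arguments: {"type":"object","properties":{"increments":{"type":"array"},"force":{"type":"number"}},"required":["increments"]}

```bash
mkdir -p pics; cat > h.py <<'E'
import numpy as np, cv2
from scipy.spatial.transform import Rotation as R
from workcell import env, cams, ticket, spotter
def q2R(q): return R.from_quat([q[1],q[2],q[3],q[0]]).as_matrix()
def cam(name):
    s=env.get_state(); c=cams.read_camera(name)
    if name=="wrist":
        T=np.eye(4);T[:3,:3]=q2R(s["orientation"]);T[:3,3]=s["tcp_pos"];M=T@np.array(c["mount"]); c["R"]=M[:3,:3];c["p"]=M[:3,3]
    else:
        a=np.array(c["attitude"]); c["R"]=a if a.shape==(3,3) else q2R(a); c["p"]=np.array(c["xyz"])
    return c
def onz(c,uv,z):
    d=c["R"]@np.array([(uv[0]-c["cx"])/c["fx"],(uv[1]-c["cy"])/c["fy"],1]); return c["p"]+d*(z-c["p"][2])/d[2]
def proj(c,P):
    q=c["R"].T@(np.array(P)-c["p"]); return np.array([c["fx"]*q[0]/q[2]+c["cx"],c["fy"]*q[1]/q[2]+c["cy"]])
def save(c,n): cv2.imwrite("pics/"+n,c["pixels"][:,:,::-1])
E
python3 - <<'E'
from h import *
s=env.get_state(); print({k:np.round(v,3) for k,v in s.items()})
ims=[]
for n in("top","scene"):
    c=cam(n); ims.append(c["pixels"]); print(n,c["p"],c["R"].round(3).tolist(),c["fx"])
    for t,z in(("panel",0),("vial",.0235),("vial_base_end",.0235),("vial_cap_end",.0235),("short_vial",.012),("tube_rack",0),("plate_stack",0),("marker",0)):
        for d in spotter.landmark_of(t,n)[:3]: print(t,round(d["conf"],2),np.round(d["uv"],1),onz(c,d["uv"],z).round(4))
cv2.imwrite("pics/a.png",cv2.resize(np.vstack(ims)[:,:,::-1],None,fx=.78,fy=.78)); cv2.imwrite("pics/top.png",ims[0][:,:,::-1])
E
```

```text
{'clock': np.float64(0.0), 'joint_pos': array([ 1.066,  0.314,  0.045,  1.304, -0.   ,  1.431]), 'qvel': array([-0.   , -0.002, -0.   , -0.   , -0.001,  0.001]), 'tau': array([-1.0000e-03, -4.8063e+01,  2.9853e+01,  1.9000e-02, -0.0000e+00,
        0.0000e+00]), 'tcp_pos': array([0.205, 0.537, 0.198]), 'orientation': array([-0.   ,  0.181,  0.983, -0.001]), 'wrist_force': array([0.144, 0.364, 0.191]), 'ft_torque': array([-0.041,  0.028,  0.028]), 'grip_force': np.float64(0.0), 'finger_gap': np.float64(0.085)}
top [0.3717384  0.03025567 1.25931273] [[0.045, -0.975, 0.217], [-0.999, -0.045, 0.005], [0.005, -0.217, -0.976]] 449.69983085257854
panel 0.91 [248.7 230.6] [0.5321 0.0707 0.    ]
vial 0.74 [202.3 124.4] [0.8326 0.2206 0.0235]
vial 0.7 [233.2 233.5] [0.5192 0.1122 0.0235]
vial 0.27 [246.3 229.1] [0.5329 0.0768 0.0235]
vial_base_end 0.68 [234.9 245.4] [0.4867 0.1056 0.0235]
vial_base_end 0.56 [206.4 139.5] [0.7871 0.2054 0.0235]
vial_base_end 0.36 [142.9 233.4] [0.5082 0.3604 0.0235]
vial_cap_end 0.7 [224.6 219.5] [0.5569 0.1383 0.0235]
vial_cap_end 0.56 [198.9 115.3] [0.8602 0.
[... 290 characters left out ...]
]] 438.37098562685264
panel 0.87 [258.1 184.8] [0.5359 0.0702 0.    ]
vial 0.63 [272.4 168.5] [0.5127 0.1166 0.0235]
vial 0.63 [365.2 253.7] [0.8311 0.216  0.0235]
vial 0.42 [352.1 156.8] [0.5339 0.3352 0.0235]
vial_base_end 0.84 [358.5 244.7] [0.8047 0.2136 0.0235]
vial_base_end 0.51 [264.4 160.5] [0.4769 0.1071 0.0235]
vial_cap_end 0.69 [266.8 158.8] [0.4724 0.1153 0.0235]
vial_cap_end 0.68 [379.4 266.4] [0.8701 0.2288 0.0235]
vial_cap_end 0.5 [284.3 176.5] [0.5503 0.1353 0.0235]
short_vial 0.71 [235.  204.5] [ 0.595  -0.0085  0.012 ]
tube_rack 0.59 [355.8 159.9] [0.5252 0.3551 0.    ]
plate_stack 0.59 [183.2 256.4] [ 0.6993 -0.158   0.    ]
marker 0.76 [303.8 251.4] [0.7687 0.1004 0.    ]
```

View pics/a.png

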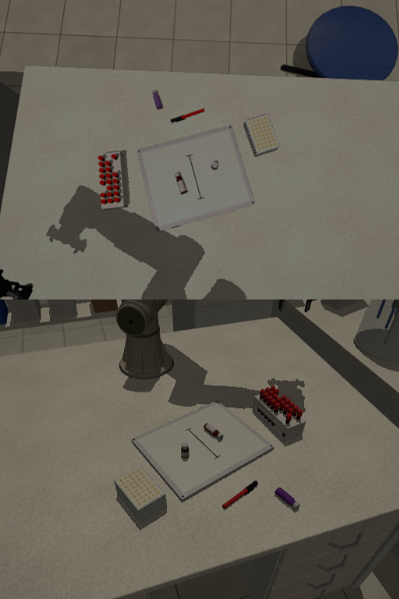

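The real vial is the amber one on the panel at top (233,233). The purple one on the bench at top (202,124), scene (365,254), is the look-alike. I'll confirm this in a crop and fit the line.

```bash
python3 - <<'E'
from h import *
c=cam("top"); im=c["pixels"]
# rectified view of plane z=.012: 1 px = 0.5mm ; x in [.38,.70], y in [-.11,.25]; image right=-y, down=-x
u=lambda X,Y:proj(c,[X,Y,.012])
src=np.float32([u(.70,.25),u(.70,-.11),u(.38,-.11),u(.38,.25)]); dst=np.float32([[0,0],[720,0],[720,640],[0,640]])
H=cv2.getPerspectiveTransform(src,dst); w=cv2.warpPerspective(im,H,(720,640),flags=cv2.INTER_CUBIC)
g=cv2.cvtColor(w,cv2.COLOR_RGB2GRAY)
cv2.imwrite("pics/rect.png",cv2.resize(w[:,:,::-1],(675,600)))
for (a,b) in ((.0,0),):
  pts=[]
  c0=onz(c,(250,226),.012)
  for r in range(0,640,4):
    X=.70-r*.0005
    if not .46<X<.60: continue
    # expected line y
    e0=onz(c,(243,199),.012);e1=onz(c,(257,254),.012)
    t=(X-e0[0])/(e1[0]-e0[0]); Y=e0[1]+t*(e1[1]-e0[1]); col=int((.25-Y)/.0005)
    seg=255-g[r,col-14:col+15].astype(float); seg-=np.median(seg); seg[seg<15]=0
    if seg.sum()>0: pts.append([X,.25-(col-14+(seg*np.arange(29)).sum()/seg.sum())*.0005])
  pts=np.array(pts); k=np.polyfit(pts[:,0],pts[:,1],1); print("line y=kx+b",k,"res",np.std(np.polyval(k,pts[:,0])-pts[:,1]),"ends",e0,e1)
for t in("vial_base_end","vial_cap_end","vial"):
  for d in spotter.landmark_of(t,"top")[:2]: print(t,d["conf"],onz(c,d["uv"],.0235).round(4))
for d in spotter.cut_out("vial","top")[:3]: 
  m=d["region"]; ys,xs=np.nonzero(m); print(d["conf"],d["uv"],m.sum(),cv2.minAreaRect(np.c_[xs,ys].astype(np.float32)))
E
```

```text
line y=kx+b [ 0.31717708 -0.10361371] res 0.0008339654124771192 ends [0.61943568 0.09103795 0.012     ] [0.4669674 0.0441841 0.012    ]
vial_base_end 0.71 [0.7846 0.2084 0.0235]
vial_base_end 0.49 [0.4799 0.1063 0.0235]
vial_cap_end 0.69 [0.5586 0.1326 0.0235]
vial_cap_end 0.46 [0.8632 0.2471 0.0235]
vial 0.76 [0.8346 0.2239 0.0235]
vial 0.48 [0.5119 0.1206 0.0235]
0.57 [230.6, 236.3] 206 ((231.10000610351562, 234.3000030517578), (26.56313133239746, 8.221921920776367), 71.56504821777344)
0.53 [202.2, 124.5] 158 ((200.76473999023438, 126.55883026123047), (24.25356101989746, 7.033533096313477), 75.96376037597656)
```

View pics/rect.png

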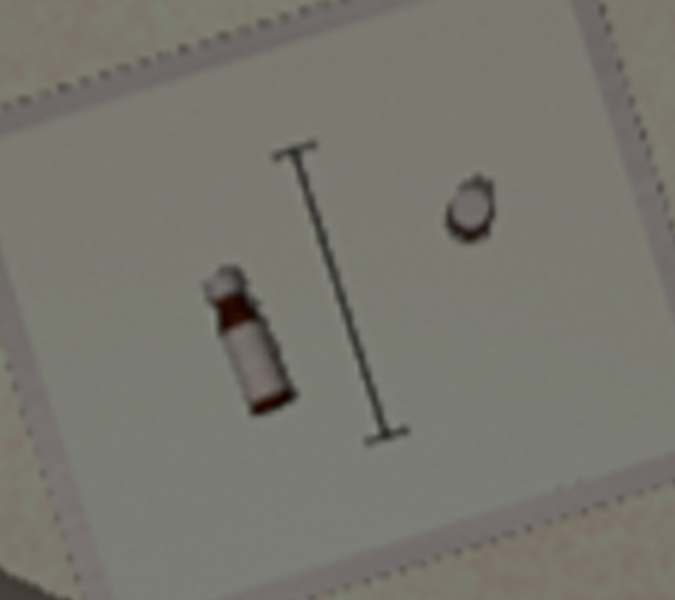

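The enlarged crop shows the amber vial with its white label up at (255,340), left of the line. The line runs from (296,151) to (387,436), and the short vial stands at (471,210). I'm moving above the vial with the gripper closed.

>>> {"method": "jog_arm", "body": {"increments": [[[-0.126,-0.0794,0,0,0,0,255],[-0.126,-0.0794,0,0,0,0,255],[-0.126,-0.0794,0,0,0,0,255],[-0.126,-0.0794,0,0,0,0,255],[-0.126,-0.0794,0,0,0,0,255],[-0.126,-0.0794,0,0,0,0,255],[-0.126,-0.0794,0,0,0,0,255],[-0.126,-0.0794,0,0,0,0,255],[-0.126,-0.0794,0,0,0,0,255],[-0.126,-0.0794,0,0,0,0,255],[-0.126,-0.0794,0,0,0,0,255],[-0.126,-0.0794,0,0,0,0,255],[-0.126,-0.0794,0,0,0,0,255],[-0.126,-0.0794,0,0,0,0,255],[0,0,0,0,0,0.0477,255],[0,0,0,0,0,0.0477,255],[0,0,0,0,0,0.0477,255],[0,0,0,0,0,0.0477,255],[0,0,0,0,0,0.0477,255],[0,0,0,0,0,0.0477,255]]], "force": 20}}

```text
clock: 3.15
tcp_pos: [0.518, 0.1202, 0.1984]
orientation: [0.0, 0.593, 0.805, 0.0]
wrist_force: [-0.8, 0.6, -0.1]
finger_gap: -0.0
grip_force: 0.0
```

```bash
cat >> h.py <<'E'
def report(n):
    s=env.get_state(); M=q2R(s["orientation"])
    print("t",round(float(s["clock"]),2),"tcp",s["tcp_pos"].round(4),"tool x",M[:,0].round(3),"y",M[:,1].round(3),"F",np.round(s["wrist_force"],2),"gap",s["finger_gap"])
    c=cam(n); save(c,f"{n}_{s['clock']:.1f}.png")
    for t in("vial_base_end","vial_cap_end","vial","short_vial"):
        for d in spotter.landmark_of(t,n)[:2]: print(t,round(d["conf"],2),np.round(d["uv"]),onz(c,d["uv"],.0235).round(4))
    return c
E
python3 -c "
from h import *
report('wrist')"; ls pics
```

```text
t 3.15 tcp [0.518  0.1202 0.1984] tool x [-0.296  0.955  0.   ] y [0.955 0.296 0.   ] F [-0.77  0.56 -0.06] gap -1.0822882050014551e-05
vial_base_end 0.76 [220. 169.] [0.4768 0.1014 0.0235]
vial_base_end 0.75 [476. 160.] [0.7832 0.2087 0.0235]
vial_cap_end 0.82 [283. 163.] [0.5515 0.1334 0.0235]
vial 0.79 [256. 167.] [0.5205 0.1182 0.0235]
vial 0.65 [221. 168.] [0.4783 0.1027 0.0235]
a.png
rect.png
top.png
wrist_3.1.png
```

View pics/wrist_3.1.png

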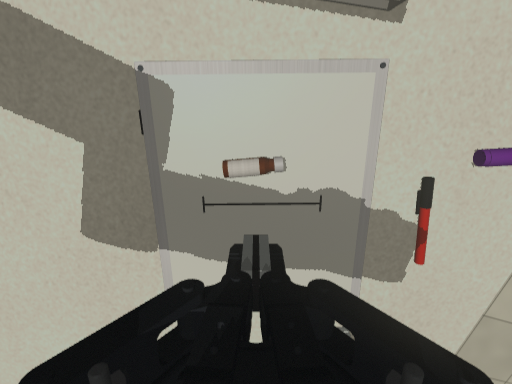

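The wrist view shows the amber vial from base (222,169) to cap (286,164), yawed slightly against the line, which runs (204,204) to (321,203). The fingers are shut at (256,240). Next I'll measure both in the line's frame.

```bash
cat >> h.py <<'E'
def vial(c,name,pts=None):
    "ends of the vial from the mask's long axis, world, at axis height"
    best=[d for d in spotter.cut_out("vial",name) if d["conf"]>.3]
    out=[]
    for d in best:
        m=d["region"].astype(np.uint8); ys,xs=np.nonzero(m)
        hsv=cv2.cvtColor(c["pixels"],cv2.COLOR_RGB2HSV)
        P=np.array([onz(c,(x,y),.0235)[:2] for x,y in zip(xs,ys)]); (ctr,wh,a)=cv2.minAreaRect((P*1e4).astype(np.float32))
        mu=P.mean(0); w,V=np.linalg.eigh(np.cov((P-mu).T)); v=V[:,1]*np.sign(V[0,1])
        out.append((d["conf"],(np.array(ctr)/1e4).round(4),(np.array(wh)/1e4).round(4),np.degrees(np.arctan2(v[1],v[0])).round(1)))
    return out
E
python3 - <<'E'
from h import *
c=cam("wrist"); print(vial(c,"wrist"))
g=cv2.cvtColor(c["pixels"],cv2.COLOR_RGB2GRAY).astype(float)
pts=[]
for u in range(210,316,3):
    s=g[196:213,u]; d=np.clip(np.median(s)-s-15,0,None)
    if d.sum()>0: pts.append(onz(c,(u,196+(d*np.arange(17)).sum()/d.sum()),.012)[:2])
pts=np.array(pts); k=np.polyfit(pts[:,0],pts[:,1],1); print("line",k,np.degrees(np.arctan(k[0])),np.std(np.polyval(k,pts[:,0])-pts[:,1]))
for uv in((203.5,204),(321,203)): print(onz(c,uv,.012))
E
```

```text
[(0.97, array([0.8021, 0.2189]), array([0.0493, 0.0233]), np.float64(16.2)), (0.96, array([0.5157, 0.1176]), array([0.0759, 0.0239]), np.float64(22.9))]
line [ 0.32340028 -0.10759231] 17.92122181975887 7.513508679753462e-05
[0.46844362 0.04357359 0.012     ]
[0.62167358 0.09422835 0.012     ]
```

>>> {"method": "jog_arm", "body": {"increments": [[[0.0217,-0.0586,0,0,0,-0.0317,255],[0,0,0.12,0,0,0,255],[0,0,0.12,0,0,0,255],[0,0,0.12,0,0,0,255],[0,0,0.12,0,0,0,255],[0,0,0.12,0,0,0,255],[0,0,0.02,0,0,0,255],[0,0,0.02,0,0,0,255],[0,0,0,0,0,0,255]]]}}

```text
clock: 4.4
tcp_pos: [0.503, 0.1211, 0.0391]
orientation: [0.0, 0.55, 0.835, 0.0]
wrist_force: [-0.0, 0.1, 0.7]
finger_gap: 0.0001
grip_force: 0.0
```

```bash
python3 -c "
from h import *
c=report('wrist');print(vial(c,'wrist'))"; ls pics
```

```text
t 4.4 tcp [0.503  0.1211 0.0391] tool x [-0.396  0.918 -0.   ] y [0.918 0.396 0.001] F [-0.01  0.08  0.71] gap 7.378920088248493e-05
vial_base_end 0.72 [213. 222.] [0.4776 0.103  0.0235]
vial_cap_end 0.61 [320. 221.] [0.5501 0.1348 0.0235]
vial_cap_end 0.53 [215. 222.] [0.4787 0.1038 0.0235]
[(0.83, array([0.517 , 0.1176]), array([0.0789, 0.0256]), np.float64(21.6))]
a.png
rect.png
top.png
wrist_3.1.png
wrist_4.4.png
```

View pics/wrist_4.4.png

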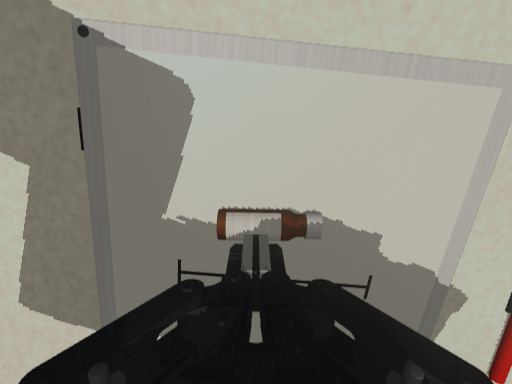

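The vial spans base (218,224) to cap (322,224), parallel to the tool, with the fingertip at (256,240) by the glass body. I'm lowering onto it.

>>> {"method": "jog_arm", "body": {"increments": [[[-0.006,0,0.005,0,0,0,255],[0,0,0.005,0,0,0,255],[0,0,0.004,0,0,0,255],[0,0,0.002,0,0,0,255],[0,0,0,0,0,0,255]]]}}

```text
clock: 5.2
tcp_pos: [0.5028, 0.1196, 0.0342]
orientation: [-0.0, 0.55, 0.835, -0.0]
wrist_force: [0.2, -0.9, -0.0]
finger_gap: 0.0002
grip_force: 0.0
```

>>> {"method": "jog_arm", "body": {"increments": [[[0,0,0.002,0,0,0,255],[0,0,0.002,0,0,0,255],[0,0,0,0,0,0,255]]]}}

```text
clock: 5.5
tcp_pos: [0.503, 0.1196, 0.0333]
orientation: [-0.0, 0.55, 0.835, 0.0]
wrist_force: [0.1, -0.6, -0.0]
finger_gap: 0.0004
grip_force: 0.0
```

```bash
python3 - <<'E'
from h import *
c=report('wrist');print(vial(c,'wrist')); cv2.imwrite("pics/crop1.png",cv2.resize(c["pixels"][190:290,190:340,::-1],None,fx=5,fy=5,interpolation=cv2.INTER_CUBIC))
E
```

```text
t 5.5 tcp [0.503  0.1196 0.0333] tool x [-0.395  0.919  0.   ] y [ 0.919  0.395 -0.   ] F [ 0.06 -0.58 -0.01] gap 0.0004157821809910232
vial_base_end 0.76 [212. 223.] [0.4772 0.1032 0.0235]
vial_cap_end 0.87 [322. 224.] [0.5504 0.1338 0.0235]
vial 0.74 [271. 225.] [0.5167 0.1186 0.0235]
short_vial 0.43 [274. 225.] [0.5182 0.1197 0.0235]
[(0.66, array([0.5169, 0.1177]), array([0.079 , 0.0255]), np.float64(21.4))]
```

View pics/crop1.png

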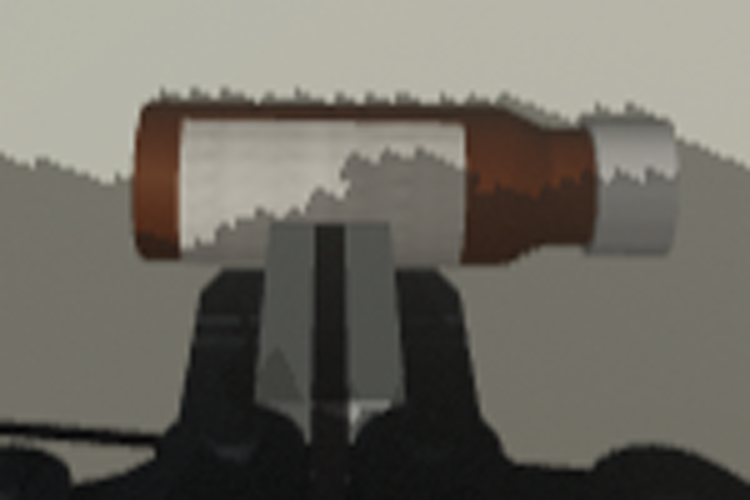

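```bash
python3 - <<'E'
from h import *
s=env.get_state();c=cam("wrist");M=q2R(s["orientation"])
print("cam in tool",np.array(c["mount"]).round(3))
for p in((0,0,0),(.011,0,0),(-.011,0,0),(0,.0145,0),(0,0,-.02)): print(p,proj(c,s["tcp_pos"]+M@np.array(p)).round(1))
a=np.array([.917,.395,0])
for p in ((.5167,.1181,.0235),(.5061,.1136,.035),(.5061,.1136,.0235)): print(p,proj(c,p).round(1))
E
```

```text
cam in tool [[ 0.    -0.948 -0.319  0.082]
 [ 1.     0.    -0.     0.001]
 [ 0.    -0.319  0.948 -0.176]
 [ 0.     0.     0.     1.   ]]
(0, 0, 0) [254.3 222.8]
(0.011, 0, 0) [254.2 207.9]
(-0.011, 0, 0) [254.3 237.3]
(0, 0.0145, 0) [275.5 222.8]
(0, 0, -0.02) [254.1 236.5]
(0.5167, 0.1181, 0.0235) [270.8 225.6]
(0.5061, 0.1136, 0.035) [254.9 232.8]
(0.5061, 0.1136, 0.0235) [254.9 225.6]
```

```bash
python3 - <<'E'
from h import *
s=env.get_state();o=[]
for n in("scene","top"):
    c=cam(n);p=proj(c,s["tcp_pos"]);u,v=p.astype(int);print(n,p, proj(c,s["tcp_pos"]+[0,0,.02]),proj(c,[.5167,.1181,.0235]))
    o.append(cv2.resize(c["pixels"][v-40:v+30,u-45:u+45,::-1],None,fx=4.4,fy=4.4,interpolation=cv2.INTER_CUBIC))
cv2.imwrite("pics/st.png",np.hstack(o))
E
```

```text
scene [272.36038548 163.00405463] [272.62605184 157.13682822] [273.45057071 169.37289482]
top [229.90316454 238.84474545] [229.40827883 238.02282713] [231.00847918 234.28995979]
```

View pics/st.png

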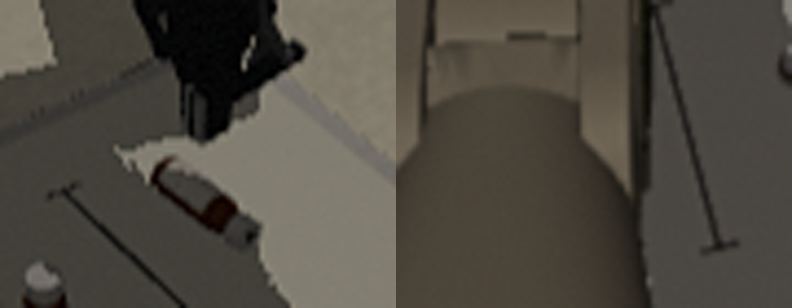

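The scene view shows the fingertips still well above the vial, so the true tip is further back than the TCP suggests. I'll feel my way down in small steps.

>>> {"method": "jog_arm", "body": {"increments": [[[0,0,0.004,0,0,0,255],[0,0,0.004,0,0,0,255],[0,0,0.004,0,0,0,255],[0,0,0,0,0,0,255]]]}}

```text
clock: 6.35
tcp_pos: [0.5028, 0.1196, 0.0302]
orientation: [-0.0, 0.55, 0.835, -0.0]
wrist_force: [0.1, -0.1, 0.3]
finger_gap: 0.0
grip_force: 0.0
```

>>> {"method": "jog_arm", "body": {"increments": [[[0,0,0.006,0,0,0,255],[0,0,0.006,0,0,0,255],[0,0,0.006,0,0,0,255],[0,0,0,0,0,0,255]]]}}

```text
clock: 6.75
tcp_pos: [0.5028, 0.1196, 0.0256]
orientation: [-0.0, 0.55, 0.835, -0.0]
wrist_force: [0.8, -0.0, -0.5]
finger_gap: 0.0
grip_force: 0.0
```

```bash
python3 - <<'E'
from h import *
s=env.get_state();print(s["tcp_pos"],s["wrist_force"]);M=q2R(s["orientation"])
c=cam("wrist");print(vial(c,"wrist")); b=cam("scene")
print(proj(b,s["tcp_pos"]),proj(b,[.5061,.1136,.035]))
A=cv2.resize(c["pixels"][190:290,190:320,::-1],None,fx=3,fy=3,interpolation=cv2.INTER_CUBIC)
u,v=272,163
B=cv2.resize(b["pixels"][v-30:v+20,u-32:u+33,::-1],(390,300),interpolation=cv2.INTER_CUBIC)
cv2.imwrite("pics/ws.png",np.hstack([A,B]))
E
```

```text
[0.50277429 0.11960664 0.02560806] [ 0.83478611 -0.04615266 -0.48746399]
[]
[272.21281411 165.20645365] [270.57596599 163.78533545]
```

View pics/ws.png

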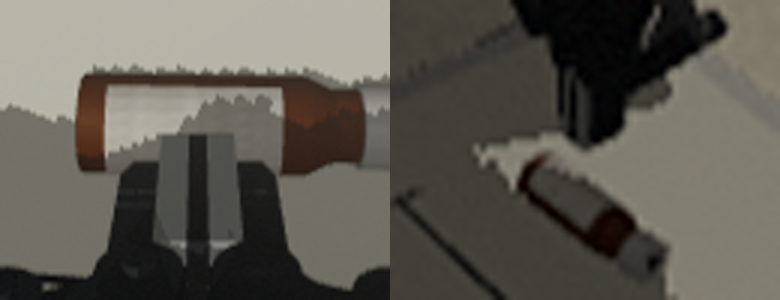

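The wrist view puts the fingertip edge at crop (197,135), and in the scene view it hangs at (585,143) above the undisturbed vial. The real tips end about 25–30 mm short of the reported TCP, so I'll keep lowering carefully.

>>> {"method": "jog_arm", "body": {"increments": [[[0,0,0.008,0,0,0,255],[0,0,0.008,0,0,0,255],[0,0,0.008,0,0,0,255],[0,0,0.008,0,0,0,255],[0,0,0.004,0,0,0,255],[0,0,0.004,0,0,0,255],[0,0,0,0,0,0,255]]]}}

```text
clock: 7.6
tcp_pos: [0.5029, 0.1196, 0.0158]
orientation: [-0.0, 0.55, 0.835, -0.0]
wrist_force: [0.2, 0.3, -0.0]
finger_gap: -0.0002
grip_force: 0.0
```

>>> {"method": "jog_arm", "body": {"increments": [[[0,0,0.004,0,0,0,255],[0,0,0.004,0,0,0,255],[0,0,0.004,0,0,0,255],[0,0,0.004,0,0,0,255],[0,0,0,0,0,0,255]]]}}

```text
clock: 8.1
tcp_pos: [0.5028, 0.1196, 0.0117]
orientation: [-0.0, 0.55, 0.835, -0.0]
wrist_force: [0.8, -0.3, -0.3]
finger_gap: -0.0
grip_force: 0.0
```

```bash
python3 - <<'E'
from h import *
s=env.get_state();print(s["tcp_pos"],s["wrist_force"])
b=cam("scene");u,v=272,163
p=b["pixels"][v-14:v+14,u-3:u+5].astype(int).sum(2)//3; print(p)
E
```

```text
[0.50284333 0.11960571 0.01171332] [ 0.8354688  -0.33258165 -0.31302255]
[[ 37  22   5   6   3   4   6   6]
 [ 43  14  18   4   6   4   4   5]
 [ 41   1  35  14   8   3   7   8]
 [ 42   4  42  36  12   5   2   7]
 [ 40  11  41  42  12   6   8   3]
 [ 35  11  41  41  10   6   5   6]
 [ 30  10  41  40   9   4   6   7]
 [ 29  11  39  40  13   1   8   5]
 [ 26  10  42  43  13   5   4   6]
 [ 24  14  41  42   8   5   7   3]
 [ 27  18  38  41   0   1   0   0]
 [ 35  35  39  40   9   0  45  95]
 [ 50  49  39  38  63  95 104 129]
 [ 59  55  48  44  99 130 126 124]
 [ 61  60  56  52  84 109 127 124]
 [ 63  61  59  56  49  70 100 128]
 [ 63  62  60  59  57  52  57  95]
 [ 61  61  59  60  60  57  54  48]
 [ 62  60  62  63  62  62  48  37]
 [ 49  61  61  62  63  50  23   8]
 [ 23  48  61  62  57  22   7  10]
 [  6  21  44  56  38   6   8  14]
 [ 32  10  14  32  10   9   9  16]
 [ 57  48  23   5   9   8  13  13]
 [ 62  64  51  21   4   8   8  11]
 [ 61  63  65  53  34   3   8   8]
 [ 63  60  61  64  56  45  35  10]
 [ 62  61  63  62  62  64  56  45]]
```

```bash
python3 - <<'E'
from h import *
s=env.get_state();M=q2R(s["orientation"]);b=cam("scene")
for x in(-.011,0,.011):
  for z in(.035,.04,.045,.05):
    P=s["tcp_pos"]+M@np.array([x,0,0]);P[2]=z; print(x,z,proj(b,P).round(1))
E
```

```text
-0.011 0.035 [269.2 164.4]
-0.011 0.04 [269.3 162.9]
-0.011 0.045 [269.3 161.5]
-0.011 0.05 [269.4 160. ]
0 0.035 [272.4 162.5]
0 0.04 [272.4 161.1]
0 0.045 [272.5 159.6]
0 0.05 [272.6 158.1]
0.011 0.035 [275.5 160.7]
0.011 0.04 [275.5 159.2]
0.011 0.045 [275.6 157.8]
0.011 0.05 [275.7 156.3]
```

>>> {"method": "jog_arm", "body": {"increments": [[[0,0,0.004,0,0,0,255],[0,0,0.004,0,0,0,255],[0,0,0.004,0,0,0,255],[0,0,0,0,0,0,255]]]}}

```text
clock: 8.6
tcp_pos: [0.5029, 0.1196, 0.0087]
orientation: [-0.0, 0.55, 0.835, -0.0]
wrist_force: [0.2, 0.3, -0.2]
finger_gap: 0.0002
grip_force: 0.0
```

>>> {"method": "jog_arm", "body": {"increments": [[[0,0,0.004,0,0,0,255],[0,0,0,0,0,0,255]]]}}

```text
clock: 8.8
tcp_pos: [0.5029, 0.1196, 0.0078]
orientation: [-0.0, 0.55, 0.835, 0.0]
wrist_force: [-0.1, 0.6, 0.7]
finger_gap: 0.0001
grip_force: 0.0
```

>>> {"method": "jog_arm", "body": {"increments": [[[0,0,0.004,0,0,0,255],[0,0,0,0,0,0,255]]]}}

```text
clock: 9.0
tcp_pos: [0.5029, 0.1196, 0.0068]
orientation: [-0.0, 0.55, 0.835, -0.0]
wrist_force: [-0.6, -0.0, 0.3]
finger_gap: 0.0
grip_force: 0.0
```

>>> {"method": "jog_arm", "body": {"increments": [[[0,0,0.004,0,0,0,255],[0,0,0,0,0,0,255]]]}}

```text
clock: 9.2
tcp_pos: [0.5029, 0.1196, 0.0058]
orientation: [-0.0, 0.55, 0.835, 0.0]
wrist_force: [-0.4, 0.2, -0.9]
finger_gap: 0.0005
grip_force: 0.0
```

>>> {"method": "jog_arm", "body": {"increments": [[[0,0,0.004,0,0,0,255],[0,0,0,0,0,0,255]]]}}

```text
clock: 9.4
tcp_pos: [0.5029, 0.1196, 0.0047]
orientation: [-0.0, 0.55, 0.835, -0.0]
wrist_force: [0.1, 0.0, -0.8]
finger_gap: -0.0
grip_force: 0.0
```

>>> {"method": "jog_arm", "body": {"increments": [[[0,0,0.003,0,0,0,255],[0,0,0,0,0,0,255]]]}}

```text
clock: 9.6
tcp_pos: [0.5029, 0.1196, 0.0041]
orientation: [-0.0, 0.55, 0.835, 0.0]
wrist_force: [0.8, 0.2, 1.0]
finger_gap: 0.0
grip_force: 0.0
```

>>> {"method": "jog_arm", "body": {"increments": [[[0,0,0.003,0,0,0,255],[0,0,0,0,0,0,255]]]}}

```text
clock: 9.8
tcp_pos: [0.503, 0.1196, 0.0033]
orientation: [-0.0, 0.55, 0.835, 0.0]
wrist_force: [-0.6, 0.1, 0.1]
finger_gap: 0.0001
grip_force: 0.0
```

>>> {"method": "jog_arm", "body": {"increments": [[[0,0,0.003,0,0,0,255],[0,0,0,0,0,0,255]]]}}

```text
clock: 10.0
tcp_pos: [0.5029, 0.1196, 0.0026]
orientation: [-0.0, 0.55, 0.835, 0.0]
wrist_force: [0.1, 1.0, 0.2]
finger_gap: 0.0002
grip_force: 0.0
```

```bash
python3 - <<'E'
from h import *
s=env.get_state();print(s["tcp_pos"],s["wrist_force"],s["tau"])
c=cam("wrist");print(vial(c,"wrist"))
for t in("vial_base_end","vial_cap_end"):
        for d in spotter.landmark_of(t,"wrist")[:2]: print(t,round(d["conf"],2),np.round(d["uv"]),onz(c,d["uv"],.0235).round(4))
A=cv2.resize(c["pixels"][180:290,170:340,::-1],None,fx=2.5,fy=2.5,interpolation=cv2.INTER_CUBIC)
b=cam("scene");u,v=272,163
B=cv2.resize(b["pixels"][v-25:v+20,u-25:u+25,::-1],(306,275),interpolation=cv2.INTER_CUBIC)
cv2.imwrite("pics/ws2.png",np.hstack([A,B]))
E
```

```text
[0.50293101 0.11964931 0.00255454] [0.14208867 0.97277553 0.20271217] [-4.05215949e-03 -4.45000935e+01  2.43565071e+01 -3.13138962e-02
  3.72270852e-04  7.45002865e-06]
[(0.82, array([0.5167, 0.1183]), array([0.0802, 0.0273]), np.float64(19.9))]
vial_base_end 0.87 [209. 246.] [0.4797 0.1034 0.0235]
vial_cap_end 0.95 [331. 246.] [0.5495 0.1327 0.0235]
```

View pics/ws2.png

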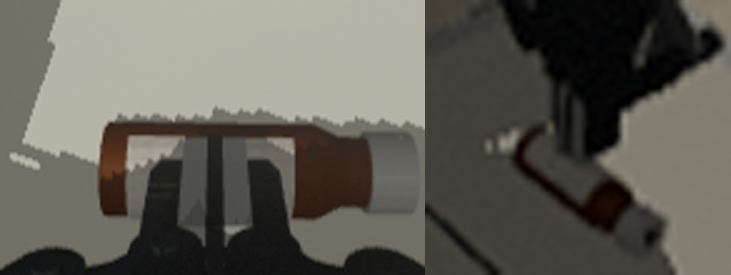

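The tip now covers the label (wrist crop (215,140)) and nearly touches the vial. I'll continue in small steps.

>>> {"method": "jog_arm", "body": {"increments": [[[0,0,0.003,0,0,0,255],[0,0,0,0,0,0,255]]]}}

```text
clock: 10.45
tcp_pos: [0.5032, 0.1196, 0.0021]
orientation: [0.0, 0.55, 0.835, 0.0]
wrist_force: [-0.7, 0.2, 2.2]
finger_gap: 0.0
grip_force: 0.8
```

>>> {"method": "jog_arm", "body": {"increments": [[[0,0,0.003,0,0,0,255],[0,0,0,0,0,0,255]]]}}

```text
clock: 10.65
tcp_pos: [0.5033, 0.1195, 0.002]
orientation: [0.0, 0.55, 0.835, 0.0]
wrist_force: [-1.8, -0.3, 6.6]
finger_gap: 0.0005
grip_force: 3.6
```

>>> {"method": "jog_arm", "body": {"increments": [[[0,0,0.003,0,0,0,255],[0,0,0,0,0,0,255]]]}}

```text
clock: 10.85
tcp_pos: [0.5034, 0.1194, 0.0018]
orientation: [0.001, 0.55, 0.835, 0.0]
wrist_force: [-4.3, -1.2, 11.7]
finger_gap: -0.0005
grip_force: 6.2
```

>>> {"method": "jog_arm", "body": {"increments": [[[0,0,0.003,0,0,0,255],[0,0,0,0,0,0,255]]]}}

```text
clock: 11.05
tcp_pos: [0.5035, 0.1193, 0.0017]
orientation: [0.001, 0.55, 0.835, 0.0]
wrist_force: [-5.5, -1.6, 17.2]
finger_gap: -0.0
grip_force: 8.8
```

Contact at a reported TCP z of 2.1 mm, stiffness about 7 N/mm. I'm easing off to about 6 N and making the first half stroke.

>>> {"method": "jog_arm", "body": {"increments": [[[0,0,-0.006,0,0,0,255],[-0.004,0,0,0,0,0,255],[-0.006,0,0,0,0,0,255],[-0.006,0,0,0,0,0,255],[-0.006,0,0,0,0,0,255],[-0.006,0,0,0,0,0,255],[-0.006,0,0,0,0,0,255],[-0.006,0,0,0,0,0,255],[-0.006,0,0,0,0,0,255],[0,0,0,0,0,0,255]]]}}

```text
clock: 12.05
tcp_pos: [0.5079, 0.1087, 0.0019]
orientation: [0.0, 0.55, 0.835, 0.0]
wrist_force: [-2.3, -1.3, 9.4]
finger_gap: -0.0002
grip_force: 4.6
```

```bash
cat >> h.py <<'E'
O=np.array([.545,.0688]); a=np.radians(17.9); EX=np.array([np.cos(a),np.sin(a)]); EY=np.array([-EX[1],EX[0]])
def pf(P): d=np.array(P)[:2]-O; return (np.array([d@EX,d@EY])*1000).round(1)
def st():
    s=env.get_state(); M=q2R(s["orientation"]); print("t",round(float(s["clock"]),2),"tcp panel mm",pf(s["tcp_pos"]),"z",s["tcp_pos"][2].round(4),"yaw rel",np.degrees(np.arctan2(M[1,1],M[0,1])-a).round(1),"F",np.round(s["wrist_force"],1))
    c=cam("wrist")
    for r in vial(c,"wrist"):
        if r[0]>.3: print("mask",r[0],pf(r[1]),r[2],"yaw rel",(r[3]-17.9).round(1))
    for t in("vial_base_end","vial_cap_end"):
        for d in spotter.landmark_of(t,"wrist")[:2]: print(t,round(d["conf"],2),np.round(d["uv"]),pf(onz(c,d["uv"],.0235)))
    return c
E
python3 -c "
from h import *
st()"
```

```text
t 12.05 tcp panel mm [-23.   49.4] z 0.0019 yaw rel 5.4 F [-2.3 -1.3  9.4]
mask 0.68 [-11.1  49. ] [0.0806 0.0265] yaw rel 2.4
vial_base_end 0.75 [206. 238.] [-52.2  46.7]
vial_cap_end 0.97 [334. 236.] [25.6 55. ]
```

>>> {"method": "jog_arm", "body": {"increments": [[[-0.006,0,0,0,0,0.001,255],[-0.006,0,0,0,0,0.001,255],[-0.006,0,0,0,0,0.001,255],[-0.006,0,0,0,0,0.001,255],[-0.006,0,0,0,0,0.001,255],[-0.006,0,0,0,0,0.001,255],[-0.006,0,0,0,0,0.001,255],[-0.006,0,0,0,0,0.001,255],[-0.006,0,0,0,0,0.001,255],[-0.004,0,0,0,0,0.001,255],[0,0,0,0,0,0,255]]]}}

```text
clock: 13.35
tcp_pos: [0.5133, 0.0953, 0.0019]
orientation: [0.0, 0.563, 0.826, 0.0]
wrist_force: [-3.4, -2.4, 10.2]
finger_gap: -0.0001
grip_force: 4.7
```

```bash
python3 -c "
from h import *
st()"
```

```text
t 13.35 tcp panel mm [-22.  35.] z 0.0019 yaw rel 3.6 F [-3.4 -2.4 10.2]
mask 0.87 [-10.7  41.6] [0.0802 0.026 ] yaw rel 3.4
vial_base_end 0.97 [208. 226.] [-50.3  40.9]
vial_cap_end 0.78 [334. 225.] [25.3 46.6]
```

Rolling without slip. I'll lift, reposition behind the vial and start the second stroke.

>>> {"method": "jog_arm", "body": {"increments": [[[0,0,-0.012,0,0,0,255],[0,0,-0.012,0,0,0,255],[0.03,0,0,0,0,0,255],[0.032,0,0,0,0,0,255],[0,0,0.012,0,0,0,255],[0,0,0.008,0,0,0,255],[0,0,0.004,0,0,0,255],[0,0,0,0,0,0,255]]]}}

```text
clock: 14.35
tcp_pos: [0.5073, 0.1101, 0.0017]
orientation: [0.0, 0.563, 0.827, 0.0]
wrist_force: [-2.0, -0.9, 7.4]
finger_gap: -0.0
grip_force: 3.7
```

```bash
python3 -c "
from h import *
st()"
```

```text
t 14.35 tcp panel mm [-23.1  50.9] z 0.0017 yaw rel 3.6 F [-2.  -0.9  7.4]
mask 0.64 [-10.6  41.6] [0.0806 0.0269] yaw rel 2.6
vial_base_end 0.6 [207. 253.] [-51.6  38.8]
vial_cap_end 0.76 [331. 249.] [24.9 46.2]
vial_cap_end 0.73 [274. 251.] [-10.5  42.9]
```

>>> {"method": "jog_arm", "body": {"increments": [[[-0.004,0,0,0,0,0.0007,255],[-0.006,0,0,0,0,0.0007,255],[-0.008,0,0,0,0,0.0007,255],[-0.008,0,0,0,0,0.0007,255],[-0.008,0,0,0,0,0.0007,255],[-0.008,0,0,0,0,0.0007,255],[-0.008,0,0,0,0,0.0007,255],[-0.008,0,0,0,0,0.0007,255],[-0.008,0,0,0,0,0.0007,255],[-0.008,0,0,0,0,0.0007,255],[-0.008,0,0,0,0,0.0007,255],[-0.008,0,0,0,0,0.0007,255],[-0.008,0,0,0,0,0.0007,255],[-0.008,0,0,0,0,0.0007,255],[-0.008,0,0,0,0,0.0007,255],[-0.006,0,0,0,0,0.0007,255],[-0.004,0,0,0,0,0,255],[0,0,0,0,0,0,255]]]}}

```text
clock: 16.35
tcp_pos: [0.5194, 0.0807, 0.002]
orientation: [0.001, 0.577, 0.816, 0.001]
wrist_force: [-0.5, -0.1, 6.5]
finger_gap: 0.0001
grip_force: 3.3
```

```bash
python3 -c "
from h import *
st()"
```

```text
t 16.35 tcp panel mm [-20.7  19.2] z 0.002 yaw rel 1.6 F [-0.5 -0.1  6.5]
mask 0.72 [-9.7 25.6] [0.0805 0.0257] yaw rel 3.0
vial_base_end 0.6 [209. 230.] [-48.1  23.6]
vial_cap_end 0.65 [336. 226.] [28.2 28.5]
vial_cap_end 0.26 [282. 245.] [-3.4 14.9]
```

>>> {"method": "jog_arm", "body": {"increments": [[[0,0,-0.012,0,0,0,255],[0,0,-0.012,0,0,0,255],[0.028,0,0,0,0,0,255],[0.03,0,0,0,0,0,255],[0,0,0.012,0,0,0,255],[0,0,0.008,0,0,0,255],[0,0,0.004,0,0,0,255],[0,0,0,0,0,0,255]]]}}

```text
clock: 17.35
tcp_pos: [0.5134, 0.0947, 0.0018]
orientation: [0.0, 0.577, 0.817, -0.0]
wrist_force: [-2.6, 0.1, 8.3]
finger_gap: 0.0001
grip_force: 3.9
```

```bash
python3 -c "
from h import *
c=st()
save(c,'w3.png')"
```

```text
t 17.35 tcp panel mm [-22.1  34.3] z 0.0018 yaw rel 1.6 F [-2.6  0.1  8.3]
mask 0.8 [-9.8 25.7] [0.0804 0.0275] yaw rel 2.1
vial_base_end 0.63 [209. 254.] [-49.6  22.6]
vial_cap_end 0.67 [332. 245.] [26.2 31. ]
```

View pics/w3.png

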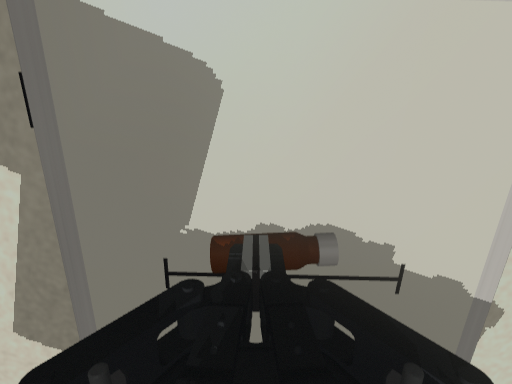

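The amber underside is now up, so the label is underneath. The vial runs (215,254) to (332,249) and the line (166,273) to (401,279), about 4° apart. I'll do stroke 3 with more yaw.

>>> {"method": "jog_arm", "body": {"increments": [[[-0.004,0,0,0,0,0.0017,255],[-0.006,0,0,0,0,0.0017,255],[-0.008,0,0,0,0,0.0017,255],[-0.008,0,0,0,0,0.0017,255],[-0.008,0,0,0,0,0.0017,255],[-0.008,0,0,0,0,0.0017,255],[-0.008,0,0,0,0,0.0017,255],[-0.008,0,0,0,0,0.0017,255],[-0.008,0,0,0,0,0.0017,255],[-0.008,0,0,0,0,0.0017,255],[-0.008,0,0,0,0,0.0017,255],[-0.008,0,0,0,0,0.0017,255],[-0.008,0,0,0,0,0.0017,255],[-0.008,0,0,0,0,0.0017,255],[-0.008,0,0,0,0,0.0017,255],[-0.006,0,0,0,0,0,255],[0,0,0,0,0,0,255]]]}}

```text
clock: 19.25
tcp_pos: [0.5245, 0.066, 0.002]
orientation: [0.001, 0.61, 0.793, 0.001]
wrist_force: [3.6, 0.9, 5.3]
finger_gap: -0.0
grip_force: 2.5
```

```bash
python3 -c "
from h import *
c=st()"
```

```text
t 19.25 tcp panel mm [-20.4   3.6] z 0.002 yaw rel -3.0 F [3.6 0.9 5.3]
mask 0.78 [-9.2 10.6] [0.0803 0.0259] yaw rel 2.6
vial_base_end 0.85 [205. 237.] [-50.1   5.9]
vial_cap_end 0.63 [333. 218.] [27.3 14.5]
```

>>> {"method": "jog_arm", "body": {"increments": [[[0,0,-0.012,0,0,0,255],[0,0,-0.03,0,0,0,255],[0.08,0,-0.08,0,0,0,255],[0.08,0,-0.08,0,0,0,255],[0,0,-0.08,0,0,0,255],[0,0,0,0,0,0,255],[0,0,0,0,0,0,255]]]}}

```text
clock: 20.15
tcp_pos: [0.5118, 0.1046, 0.0716]
orientation: [0.0, 0.61, 0.793, -0.0]
wrist_force: [0.2, 0.5, 0.0]
finger_gap: -0.0001
grip_force: 0.0
```

```bash
python3 -c "
from h import *
c=st()
save(c,'w4.png')"
```

```text
t 20.15 tcp panel mm [-20.6  44.3] z 0.0716 yaw rel -3.0 F [0.2 0.5 0. ]
mask 0.62 [-9.4 11.3] [0.0791 0.0261] yaw rel 0.2
vial_base_end 0.67 [225. 241.] [-48.9   6.1]
vial_base_end 0.56 [509. 254.] [206.6 -20.5]
vial_cap_end 0.66 [311. 227.] [27.6 15.4]
```

View pics/w4.png

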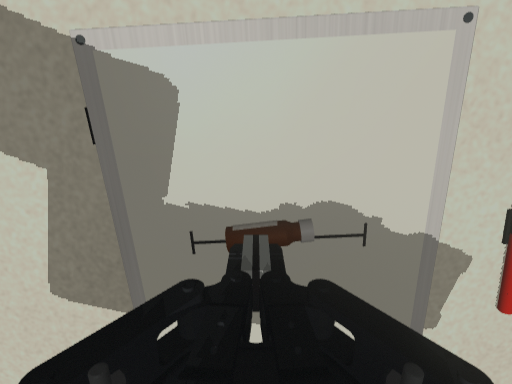

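The vial runs (226,239) to (313,230) and the line (192,243) to (366,235), so about 3.5° of yaw remains and the near side is hidden by the fingers. I'll move the camera to get the vial clear of them and measure numerically.

>>> {"method": "jog_arm", "body": {"increments": [[[-0.06,0,-0.06,0,0,0,255],[-0.06,0,-0.06,0,0,0,255],[-0.06,0,0,0,0,0,255],[-0.06,0,0,0,0,0,255],[-0.06,0,0,0,0,0,255],[0,0,0,0,0,0,255],[0,0,0,0,0,0,255]]]}}

```text
clock: 21.05
tcp_pos: [0.5308, 0.0318, 0.1009]
orientation: [-0.001, 0.61, 0.792, -0.0]
wrist_force: [-0.8, 0.7, 0.3]
finger_gap: -0.0002
grip_force: 0.0
```

```bash
cat >> h.py <<'E'
def linefit(c):
    "printed line left and right of the vial: y_panel at x, mm"
    g=cv2.cvtColor(c["pixels"],cv2.COLOR_RGB2GRAY); out=[]
    for x in list(range(-76,-55,2))+list(range(36,77,2)):
        Y=np.arange(-9,9.1,.25); p=np.array([proj(c,[*(O+EX*x/1e3+EY*y/1e3),.012]) for y in Y],np.float32)
        v=cv2.remap(g,p[:,:1],p[:,1:],cv2.INTER_LINEAR).ravel().astype(float); d=np.clip(np.median(v)-v-12,0,None)
        if d.sum()>0: out.append((x,(d*Y).sum()/d.sum()))
    q=np.array(out); k=np.polyfit(q[:,0],q[:,1],1); print("line: y=%.2f+%.4f x  sd %.2f n %d"%(k[1],k[0],np.std(q[:,1]-np.polyval(k,q[:,0])),len(q)))
def ortho(c):
    "amber body pixels in the panel frame at axis height"
    hsv=cv2.cvtColor(c["pixels"],cv2.COLOR_RGB2HSV)
    X=np.arange(-75,60,.5);Y=np.arange(-35,60,.5);gx,gy=np.meshgrid(X,Y)
    W=O[:,None]+(np.outer(EX,gx.ravel())+np.outer(EY,gy.ravel()))/1e3
    q=c["R"].T@(np.vstack([W,np.full(W.shape[1],.0235)])-c["p"][:,None]); u=(c["fx"]*q[0]/q[2]+c["cx"]).reshape(gx.shape).astype(np.float32); v=(c["fy"]*q[1]/q[2]+c["cy"]).reshape(gx.shape).astype(np.float32)
    h=cv2.remap(hsv,u,v,cv2.INTER_NEAREST); m=((h[...,1]>130)&((h[...,0]<16)|(h[...,0]>172))).astype(np.uint8)
    n,l,s,ce=cv2.connectedComponentsWithStats(cv2.morphologyEx(m,cv2.MORPH_CLOSE,np.ones((15,15),np.uint8))); i=1+np.argmax(s[1:,4]); m=l==i
    ys,xs=np.nonzero(m); print("amber x",X[xs.min()],X[xs.max()])
    cols=[j for j in range(xs.min()+6,xs.max()-20) if m[:,j].any()]
    lo=np.array([Y[np.nonzero(m[:,j])[0].min()] for j in cols]);hi=np.array([Y[np.nonzero(m[:,j])[0].max()] for j in cols]);xx=X[cols]
    for n,e in(("lo",lo),("hi",hi),("mid",(lo+hi)/2)):
        e=e[xx<xs.min()*.5-75+48]; k=np.polyfit(xx[:len(e)],e,1); print(n,"yaw",np.degrees(np.arctan(k[0])).round(2),"at x=-10:",np.polyval(k,-10).round(1))
E
python3 - <<'E'
from h import *
c=st();linefit(c);ortho(c)
E
```

```text
t 21.05 tcp panel mm [-24.9 -30.9] z 0.1009 yaw rel -3.1 F [-0.8  0.7  0.3]
mask 0.77 [-9.1 11. ] [0.0778 0.0232] yaw rel 4.3
vial_base_end 0.55 [225. 147.] [-49.6   9.2]
vial_cap_end 0.72 [311. 138.] [27.6 13.5]
vial_cap_end 0.45 [273. 142.] [-6.5 11.4]
line: y=-1.04+0.0187 x  sd 0.34 n 32
amber x -48.0 17.5
lo yaw 4.14 at x=-10: 2.3
hi yaw 1.76 at x=-10: 18.0
mid yaw 2.95 at x=-10: 10.2
```

>>> {"method": "jog_arm", "body": {"increments": [[[0.095,0.0034,0,0,0,0,255],[0.095,0,0,0,0,0,255],[0,0,0,0,0,0,255],[0,0,0.12,0,0,0,255],[0,0,0.12,0,0,0,255],[0,0,0.1,0,0,0,255],[0,0,0.03,0,0,0,255],[0,0,0.014,0,0,0,255],[0,0,0.01,0,0,0,255],[0,0,0.004,0,0,0,255],[0,0,0,0,0,0,255]]]}}

```text
clock: 22.35
tcp_pos: [0.5208, 0.0783, 0.0031]
orientation: [0.001, 0.61, 0.793, 0.001]
wrist_force: [-0.1, -1.1, 0.3]
finger_gap: -0.0
grip_force: 0.0
```

```bash
python3 -c "
from h import *
c=st()"
```

```text
t 22.35 tcp panel mm [-20.1  16.5] z 0.0031 yaw rel -3.0 F [-0.1 -1.1  0.3]
mask 0.98 [-9.6 10.7] [0.0806 0.0268] yaw rel 1.5
vial_base_end 0.73 [211. 252.] [-47.8   7.7]
vial_cap_end 0.78 [335. 236.] [29.6 14.8]
```

>>> {"method": "jog_arm", "body": {"increments": [[[0,0,0.004,0,0,0,255],[0,0,0.003,0,0,0,255],[0,0,0,0,0,0,255]]]}}

```text
clock: 22.85
tcp_pos: [0.5206, 0.0781, 0.0019]
orientation: [0.001, 0.61, 0.793, 0.0]
wrist_force: [-3.0, -0.6, 10.5]
finger_gap: 0.0
grip_force: 5.1
```

>>> {"method": "jog_arm", "body": {"increments": [[[-0.004,0,0,0,0,0.002,255],[-0.006,0,0,0,0,0.002,255],[-0.007,0,0,0,0,0.002,255],[-0.007,0,0,0,0,0.002,255],[-0.007,0,0,0,0,0.002,255],[-0.007,0,0,0,0,0.002,255],[-0.007,0,0,0,0,0.002,255],[-0.007,0,0,0,0,0.002,255],[-0.007,0,0,0,0,0.002,255],[-0.007,0,0,0,0,0.002,255],[-0.007,0,0,0,0,0.002,255],[-0.007,0,0,0,0,0.002,255],[-0.006,0,0,0,0,0.002,255],[-0.004,0,0,0,0,0,255],[-0.002,0,0,0,0,0,255],[0,0,0,0,0,0,255],[0,0,0,0,0,0,255]]]}}

```text
clock: 24.55
tcp_pos: [0.528, 0.0561, 0.002]
orientation: [0.002, 0.641, 0.767, 0.002]
wrist_force: [2.8, 1.0, 4.7]
finger_gap: 0.0005
grip_force: 2.7
```

>>> {"method": "jog_arm", "body": {"increments": [[[0,0,-0.006,0,0,0,255],[0,0,-0.016,0,0,0,255],[0,0,-0.08,0,0,0,255],[0,0,-0.15,0,0,0,255],[-0.08,0,-0.15,0,0,0,255],[-0.08,0,0,0,0,0,255],[0,0,0,0,0,0,255],[0,0,0,0,0,0,255]]]}}

```text
clock: 25.35
tcp_pos: [0.5309, 0.0165, 0.1003]
orientation: [-0.001, 0.642, 0.767, -0.0]
wrist_force: [0.4, 0.3, -0.0]
finger_gap: -0.0001
grip_force: 0.0
```

```bash
python3 -c "
from h import *
c=st();linefit(c);ortho(c)"
```

```text
t 25.35 tcp panel mm [-29.5 -45.4] z 0.1003 yaw rel -7.8 F [ 0.4  0.3 -0. ]
mask 0.63 [-9.  -0.7] [0.0774 0.0232] yaw rel 3.5
vial_base_end 0.93 [228. 146.] [-47.9  -2.9]
vial_cap_end 0.63 [312. 128.] [28.3  2.9]
line: y=0.19+-0.0012 x  sd 0.05 n 32
amber x -48.0 17.5
lo yaw 4.59 at x=-10: -9.0
hi yaw -0.5 at x=-10: -2.1
mid yaw 2.05 at x=-10: -5.5
```

```bash
python3 - <<'E'
from h import *
for n in("scene","top"):
    c=cam(n); print(n)
    try: linefit(c)
    except Exception as e: print(e)
    for t in("vial_base_end","vial_cap_end"):
        for d in spotter.landmark_of(t,n)[:3]: print(t,round(d["conf"],2),pf(onz(c,d["uv"],.0235)))
    for r in vial(c,n): print("mask",r[0],pf(r[1]),r[2],(r[3]-17.9).round(1))
    for d in spotter.landmark_of("short_vial",n)[:2]: print("short",d["conf"],d["uv"],pf(onz(c,d["uv"],.012)))
E
```

```text
scene
line: y=1.12+0.0069 x  sd 1.53 n 32
vial_base_end 0.84 [289.1  55.5]
vial_base_end 0.71 [-42.3  -1.5]
vial_base_end 0.18 [  97.4 -275.7]
vial_cap_end 0.6 [359.9  46. ]
vial_cap_end 0.57 [34.1 -3.4]
vial_cap_end 0.34 [234.4 -44.2]
mask 0.69 [322.6  55.7] [0.0795 0.0315] 0.8
mask 0.66 [-12.9   1.7] [0.0883 0.0272] 1.4
short 0.57 [233.5, 201.1] [ 12.3 -85.5]
top
line: y=-7.67+-0.0298 x  sd 0.00 n 2
vial_base_end 0.73 [277.1  68.3]
mask 0.62 [315.6  62. ] [0.0816 0.0246] 2.5
short 0.66 [237.1, 149.6] [223.3 -22.5]
```

```bash
python3 -c "
from h import *
st();print(ticket.hand_in())"
```

```text
t 26.05 tcp panel mm [-28.5 -45.7] z 0.1009 yaw rel -7.7 F [-0.1  0.2 -0.2]
mask 0.86 [-9.1 -0.4] [0.0783 0.0244] yaw rel 3.6
vial_base_end 0.68 [226. 146.] [-48.5  -2.7]
vial_cap_end 0.8 [311. 130.] [28.   1.7]
the job is handed in; nothing more can be done
None
```

I rolled the vial onto the reading line in four strokes and handed the job in; no verdict came back. Both ends measured within about 3.5 mm of the line with roughly 3° of yaw left, but the fingertips ended about 29 mm short of the reported TCP, so the grasp-point height check is met only if it uses the true fingertips.

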